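Hang the scoop caddy on the drop hanger and draw the hanger down

ROBOT

A 7-joint arm with a two-finger parallel gripper is mounted at the origin on the work surface. World frame = base frame: x ahead of the robot, y to its left, z up, the work surface at z = 0. Lengths are in m, angles in rad, forces in N, time in s.
With the tool pointing down it reaches from about 0.4 to 0.9 m from the base axis. Payload 5.5 kg.
Tool frame: the origin (TCP) lies on the centre line of the jaws, within the pads' length; the fingertips stand bot.tips_ahead ahead of it and the grasp point (between the pads) lies 11 mm behind it (bot.tips_ahead is the distance from the TCP to the fingertips, in m); z points along the fingers, y is the line along which they close (so a half turn about z gives the same grasp; the last joint's range is limited). The gripper opens to 85 mm and grips with 20 to 120 N. Pads are 22 mm wide; open, the fingers measure 114 mm over their backs; the gripper's body (76 mm by 85 mm) begins 54 mm behind the grasp point. The pads swing forward as they close: fully open they stand 13 mm farther back than shut.
Start: joints at [-0.958, 0.501, -0.427, 1.55, 0.221, 1.138, -0.21], TCP at [0.223, 0.611, 0.239] pointing down, gripper open.
Joint ranges: [-2.88, 2.88], [-0.31, 2.03], [-1.54, 1.56], [0.2, 2.42], [-1.41, 4.55], [0.19, 2.02], [-2.57, 2.57]. Speed limits (rad/s): [2.57, 2.57, 3.14, 3.14, 3.14, 3.14, 3.14].

INTERFACE

Orientations are given as a 3x3 rotation matrix whose columns are the frame's x, y, z axes.
In Python, from bench import bot, hand, planner, sense, optics, ticket gives the robot as it stands. Calls block until the motion is done:
- bot.move_ptp(position, orientation): joint-space move of the TCP to a pose.
- bot.move_linear(position, rate=0.15, attitude=None): straight line of the TCP; attitude=None keeps the orientation; rate is the mean speed in m/s.
- bot.set_joints(angles): joint-space move.
- hand.grip(opening, squeeze=None): opening from 0.0 (shut) to 1.0 (fully open); squeeze is the grip in N (None keeps the last); returns when the fingers have stopped.
- bot.wait(seconds).
- planner.solve_ik(position, orientation): joint angles nearest the present ones, or None.
- sense(): the state.
- optics.get_image(name): name is "scene" or "side" or "wrist"; returns the picture (420x560x3 uint8, red, green, blue); there is no depth.
- optics.calibration(name): a dict with "fx", "fy", "cx", "cy" (pixels), "R" (3x3) and "t" (3): a world point X has camera coordinates R X + t. Camera axes: x right, y down, z forward; pixel columns grow to the right and rows downward; lengths in m; the calibration is good to about 2 mm. A picture is of the moment at which its call begins: read the wrist's pose just before it. calibration takes no time and is no camera call; for the wrist camera it gives the pose at the moment of the call.
A pose or a line that the arm cannot do raises bot.PlanningError and nothing moves.
- ticket.hand_in(): hands the job in; it is judged then, once.
The state is a dict: "t": time; "joint_positions": joint angles; "qvel": joint speeds; "joint_torque": joint torques, N m; "position": TCP position; "tcp_rot": TCP orientation; "contact_force": force on the tool from outside, world axes, zero at the start; "torque": the same for the moment, N m; "grip_width": opening from 0.0 (shut) to 1.0 (fully open); "finger_force": force on a finger pad.
Only numpy, scipy, OpenCV 4.12 (cv2) and the standard library are available. Lean on these libraries where they do the work, as an engineer would, in place of code of your own. Each camera call takes 0.05 s, during which the arm holds its last target. There are 200 camera calls.

TASK

Pick up the hooked steel caddy by its tab and hang it from the lower loop of the drop hanger, its hook over the loop's front bar. Still holding the caddy, draw the loop down with it to the hanger's lower stop, keep a firm pull of about 15 N against the stop for half a second (never more than 20 N on the hanger), then let go gently so that the caddy stays hanging there upright. Do not push the hanger with the hand, and leave the tamper, the leveller and the dosing cup where they are.

Things in the scene. Friction and masses are not known exactly. Their poses are not given: they have to be found in the camera images.
- stand: Drop hanger fixed to the counter: dark base plate, steel column, black clamped head holding an upright tube; a rod slides in the tube and ends below in a neck and a closed level loop. Origin: on the counter (z=0) straight below the middle of the loop's front bar. x points from the front bar to the tube, y along the bar to the column's side, z up. In front of the bar (-x) all is free.
- bar_foot (a point): Same point as the stand's origin: on the counter below the middle of the loop's front bar. Bar: round, 8 mm thick, 60 mm long along y; hole behind it x 4 to 50, y -26 to 26 mm. Height of the bar's TOP above the counter = 244 mm - joint drop - head setting. The head setting is 0 to 32 mm, differs each time, is not measured: find bar and stop by touch (or see them).
- tube_foot (a point): On the counter below the rod and tube, 95 mm behind the front bar (stand x = 95). Tube 22 mm thick, its lower end 16 mm or more above the loop. Tube collar 28 mm thick. Column 24 mm thick, 395 mm tall, at stand x = 140, y = 130, joined to the tube by the head's arm at about 280 to 340 mm height; base plate x 80 to 230, y -10 to 190, 14 mm high.
- drop (a joint): How far the rod with the loop is drawn down (m): 0 fully up, 0.035 at the rigid lower stop. Starts at 0 to 0.012. No spring: a steady friction of about 4.5 N; it stays where left, and the hanging caddy's weight does not move it. Home means within 3 mm of the stop.
- caddy: Loose steel cup, 72 mm wide at the rim, 55 mm high, 0.14 to 0.24 kg, with a flat hook bar 12 mm wide (along y) above it. Origin: centre of the cup's underside, z up; stands upright at the start. The bar slants up from the cup's -x wall to a shank (x -13.5 to -7.5 mm above z=85), then level to +x (underside z=150), then down to the tip (x 7.5 to 13.5, lower end z=128).
- caddy_hook (a point): In the hook, where the bar's top ends up: mid-gap, under the hook's level part, 150 mm above the caddy's underside; axes as the caddy. The hook opens downward, gap 15 mm, 22 mm deep. The loop's bar comes in from the caddy's +x side, at a level between cup rim (z=55 mm) and tip end (z=128), until it is over the middle of the cup; then lower the caddy onto it.
- caddy_grip (a point): Middle of the grip tab above the hook, 188 mm above the caddy's underside; axes as the caddy. The tab is upright, 24 mm wide along x, 12 mm thick along y, from z=155 to z=207 mm: pinch it across its thickness (along the caddy's y) from above.
- tamper: Bystander: steel tamper, 58 mm foot, 80 mm tall, loose. Origin: centre of its underside.
- leveller: Bystander: black round leveller, 68 mm wide, 45 mm tall, loose. Origin: centre of its underside.
- dosing_cup: Bystander: dark steel dosing cup, 58 mm rim, 70 mm tall, loose, open top. Origin: centre of its underside.
There are look-alikes about, which are no part of the job. What is meant by the caddy is not red, and is the larger of those in its own colour.

How it is judged:
By the outcome, as a careful person would: the job done as asked, in the order asked, and still so for the second after the job is handed in, with the robot touching nothing.
It also fails if it takes over 70 s, if anything falls off the work surface, if the arm or the gripper's body presses on something with over 40 N, if the wrist force passes 120 N, or if a joint passes its speed limit or range.

## Working session

There is one attempt and no reset: what is moved stays moved. The work goes in short steps, each a Python script; the robot and the scene stay as the last script left them, time stands still between calls to the robot, and variables do not carry over. Pictures are saved under pics/ and viewed, at most 13 in all, crops included, and the job is handed in when it is done.

```bash
ls; mkdir -p pics
python3 - <<'E'
from bench import bot,hand,sense,optics
import cv2,numpy as np
s=sense();print({k:np.round(v,3).tolist() for k,v in s.items()},bot.tips_ahead)
for n in("scene","side","wrist"):
    im=optics.get_image(n);cv2.imwrite(f"pics/{n}0.png",im[...,::-1])
    c=optics.calibration(n);print(n,{k:np.round(v,4).tolist() for k,v in c.items()})
a=[cv2.imread(f"pics/{n}0.png") for n in("scene","side")]
E
```

```text
pics
{'t': 0.0, 'joint_positions': [-0.958, 0.502, -0.427, 1.551, 0.221, 1.138, -0.21], 'qvel': [-0.001, 0.0, -0.001, -0.001, 0.0, -0.001, 0.0], 'joint_torque': [-0.001, -56.952, -5.816, -28.093, 0.011, 0.012, -0.0], 'position': [0.223, 0.61, 0.238], 'tcp_rot': [[-0.939, 0.343, -0.001], [0.343, 0.939, -0.002], [0.0, -0.002, -1.0]], 'contact_force': [-0.302, 0.191, 0.092], 'torque': [0.003, -0.044, 0.021], 'finger_force': 0.0, 'grip_width': 0.995} 0.008
scene {'fx': 437.1221, 'fy': 437.1221, 'cx': 280.8954, 'cy': 202.5345, 'R': [[0.2525, 0.9676, -0.0038], [0.6495, -0.1724, -0.7406], [-0.7172, 0.1845, -0.672]], 't': [-0.1131, -0.234, 1.446]}
side {'fx': 503.8019, 'fy': 503.8019, 'cx': 279.3352, 'cy': 198.9894, 'R': [[0.8936, -0.4481, 0.0271], [-0.1973, -0.4463, -0.8729], [0.4032, 0.7746, -0.4872]], 't': [-0.4779, 0.2329, 1.0445]}
wrist {'fx': 308.778, 'fy': 308.778, 'cx': 281.1664, 'cy': 209.8313, 'R': [[0.3428, 0.9394, -0.0016], [0.9025, -0.3289, 0.2781], [0.2608, -0.0968, -0.9605]], 't': [-0.649, -0.0359, 0.3789]}
```

View pics/scene0.png

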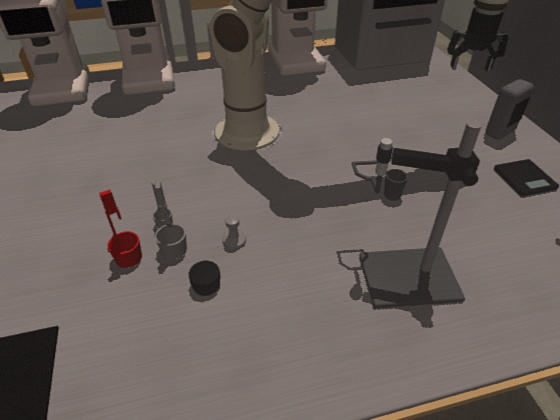

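View pics/side0.png

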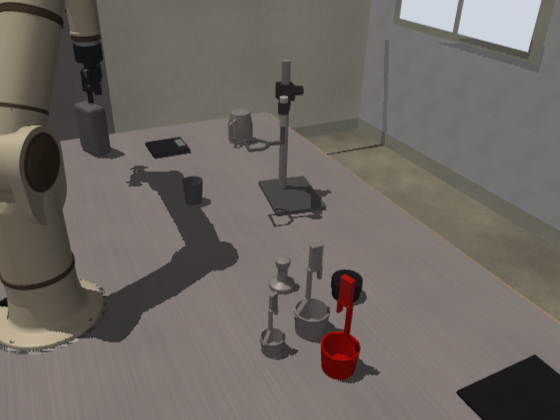

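The scene view shows the red look-alike at (125,245), the grey caddies at (171,242) and (163,216), the tamper at (233,232), the leveller at (205,278), the dosing cup at (395,185) and the loop at about (365,170). In the side view, the large grey caddy's cup is at (311,318) and its tab at (316,257).

Run:
```python
import cv2,numpy as np
a=cv2.imread("pics/scene0.png");b=cv2.imread("pics/side0.png")
def t(i,x,y,w=100,h=75):
    return cv2.resize(i[y:y+h,x:x+w],(400,300),interpolation=cv2.INTER_CUBIC)
m=np.vstack([np.hstack([t(a,110,175),t(a,335,120)]),np.hstack([t(b,250,240,133,100),t(b,235,75,100,75)])])
cv2.imwrite("pics/m.png",np.clip(m*1.5,0,255).astype(np.uint8))
```

```text
(no output)
```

View pics/m.png

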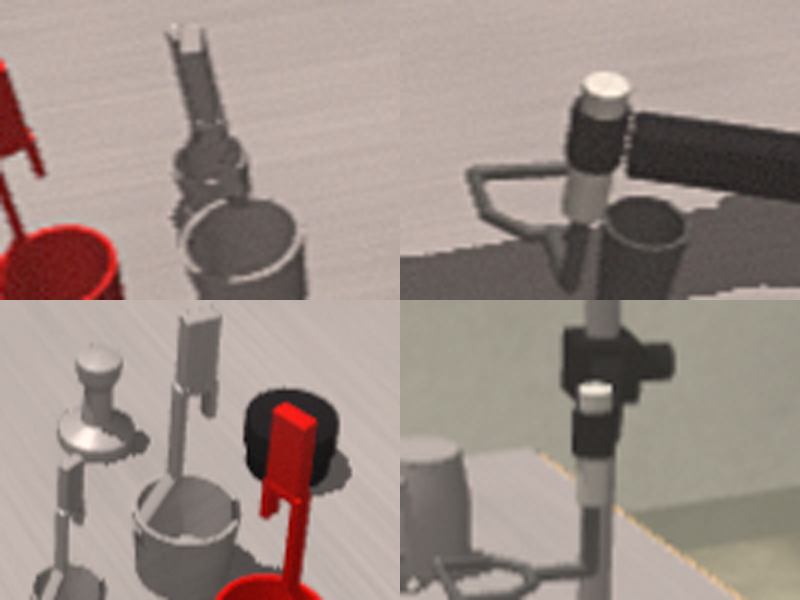

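The crops show the large grey caddy's rim in scene at about (171,235) and its tab top in side at about (317,244). The tube top is at about (386,141) in scene and (284,97) in side.

```bash
cat > h.py <<'E'
import numpy as np,cv2
from bench import optics
def ray(c,p):
    K=np.array([[c['fx'],0,c['cx']],[0,c['fy'],c['cy']],[0,0,1]]);R=np.array(c['R'])
    d=R.T@np.linalg.solve(K,[p[0],p[1],1.]);return -R.T@np.array(c['t']),d/np.linalg.norm(d)
def plane(c,p,z):
    o,d=ray(c,p);return o+d*(z-o[2])/d[2]
def tri(rays):
    A=0;b=0
    for o,d in rays:
        P=np.eye(3)-np.outer(d,d);A=A+P;b=b+P@o
    X=np.linalg.solve(A,b);return X,max(np.linalg.norm((np.eye(3)-np.outer(d,d))@(X-o)) for o,d in rays)
def proj(c,X):
    v=np.array(c['R'])@X+np.array(c['t']);return np.array([c['fx']*v[0]/v[2]+c['cx'],c['fy']*v[1]/v[2]+c['cy']])
def tri2(a,b):
    return tri([ray(optics.calibration("scene"),a),ray(optics.calibration("side"),b)])
E
python3 - <<'E'
from h import *
np.set_printoptions(precision=3,suppress=True)
S=optics.calibration("scene");D=optics.calibration("side")
T=lambda x,y,k:None
for n,a,b in[("coltop",(473,124),(286,63)),("tubetop",(386,141),(284,97)),("rim",(171,235),(312,310)),("tabtop",(157,183),(316.5,244))]:
    print(n,*tri2(a,b))
print("col foot",plane(S,(427,271),.014),plane(D,(283,188),.014))
print("rim z55",plane(S,(171,235),.055),plane(D,(312,309),.055))
X,_=tri2((171,235),(312,310));
print("small rim",plane(S,(163,214),.04),plane(D,(273,339),.04))
a=cv2.imread("pics/scene0.png");b=cv2.imread("pics/side0.png")
t=lambda i,x,y:cv2.resize(i[y:y+75,x:x+100],(400,300),interpolation=cv2.INTER_CUBIC)
m=np.vstack([np.hstack([t(a,340,140),t(b,235,105)]),np.hstack([t(b,280,235),t(a,130,175)])])
cv2.imwrite("pics/m2.png",np.clip(m*1.6,0,255).astype(np.uint8))
E
```

```text
coltop [0.68  0.278 0.391] 0.00448107201806455
tubetop [0.616 0.157 0.339] 0.001504739247341903
rim [ 0.467 -0.273  0.051] 0.0023952337553328844
tabtop [ 0.465 -0.275  0.21 ] 0.0017362532409234243
col foot [0.69  0.28  0.014] [0.681 0.268 0.014]
rim z55 [ 0.468 -0.271  0.055] [ 0.466 -0.277  0.055]
small rim [ 0.374 -0.287  0.04 ] [ 0.368 -0.303  0.04 ]
```

View pics/m2.png

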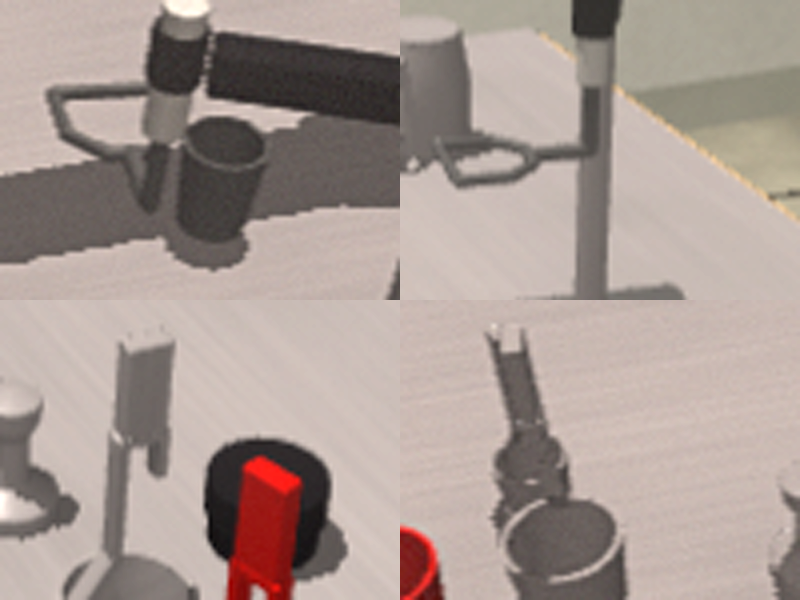

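Run:
```python
from h import *
np.set_printoptions(precision=4,suppress=True)
S=optics.calibration("scene");D=optics.calibration("side")
A,e=tri2((352.8,163.3),(250,150.3));print("A",A,e)
B=plane(D,(244.7,140.2),A[2]);print("B",B,np.linalg.norm(A-B))
print("scene mid bar points",plane(S,(374,162.3),A[2]))
print("neck/rod bottom", plane(S,(377.5,191),A[2]), plane(D,(235+47.5,105+38),A[2]))
v=B-A;print("yaw from bar",np.degrees(np.arctan2(-v[0],v[1])))
# caddy tab in side: shank upper / tip positions
X=tri2((157,183),(316.5,244))[0]
# tab top corners in side tile3 (offset 280,235, scale4): 
for p in[(118,47),(148,52),(175,37),(145,30)]:
    print(plane(D,(280+p[0]/4,235+(p[1]-0)/4-75+0 if p[1]>300 else 235+p[1]/4),.207))
# cup rim left slanted join
for yaw in range(-90,100,15):
    c,s=np.cos(np.radians(yaw)),np.sin(np.radians(yaw));R=np.array([[c,-s,0],[s,c,0],[0,0,1]])
    O=np.array([.466,-.275,0]);f=lambda cam,q:proj(cam,O+R@np.array(q))
    print(yaw,f(D,(-.0105,0,.1)),f(D,(.0105,0,.128)),f(S,(-.012,0,.207)),f(S,(.012,0,.207)))
```

```text
A [0.5173 0.1442 0.2175] 0.002031180414609435
B [0.5301 0.2049 0.2175] 0.062035625504220135
scene mid bar points [0.5232 0.1925 0.2175]
neck/rod bottom [0.6146 0.1603 0.2175] [0.6125 0.1498 0.2175]
yaw from bar -11.963195526507565
[ 0.4512 -0.2761  0.207 ]
[ 0.4616 -0.2852  0.207 ]
[ 0.4789 -0.2799  0.207 ]
[ 0.4693 -0.2693  0.207 ]
-90 [310.0755 287.3763] [316.4441 282.1618] [162.3378 183.9658] [150.7302 185.8424]
-75 [308.9496 287.8592] [317.5929 281.6727] [162.0565 183.0903] [150.987  186.7307]
-60 [308.0794 288.526 ] [318.4679 281.0013] [161.4036 182.3412] [151.6264 187.4973]
-45 [307.5248 289.333 ] [319.0101 280.1951] [160.4247 181.7678] [152.6063 188.0884]
-30 [307.3252 290.2267] [319.1844 279.3105] [159.1866 181.4075] [153.8599 188.4618]
-15 [307.4968 291.1468] [318.9816 278.4083] [157.772  181.2835] [155.3001 188.5907]
0 [308.0305 292.0303] [318.4181 277.5498] [156.2748 181.4038] [156.8262 188.4659]
15 [308.892  292.8162] [317.5344 276.7924] [154.7943 181.7607] [158.3314 188.0963]
30 [310.0234 293.4491] [316.3914 276.1862] [153.4288 182.331 ] [159.7104 187.5084]
45 [311.347  293.8843] [315.0664 275.7708] [152.2701 183.0777] [160.868 186.744]
60 [312.7708 294.0908] [313.6478 275.5732] [151.3972 183.9516] [161.7254 185.8571]
75 [314.1952 294.0536] [312.2298 275.6062] [150.8711 184.8944] [162.2259 184.9094]
90 [315.5206 293.7757] [310.9065 275.8677] [150.7302 185.8424] [162.3378 183.9658]
```

Bar corner A sits at z 0.2175, the bar measures 62 mm against 60 mm nominal, and the stand yaw is about -11°. The caddy's yaw is still unclear, so I'll move above it and look with the wrist camera.

```bash
cat >> h.py <<'E'
from bench import bot,hand,planner,sense
def rot(deg,flip=0):
    a=np.radians(deg+180*flip);x=np.array([np.cos(a),np.sin(a),0]);z=np.array([0,0,-1.]);return np.column_stack([x,np.cross(z,x),z])
def snap(n,f):
    c=optics.calibration(n);im=optics.get_image(n);cv2.imwrite(f"pics/{f}.png",im[...,::-1]);np.save(f"pics/{f}.npy",c,allow_pickle=True);return c,im
E
python3 - <<'E'
from h import *
np.set_printoptions(precision=3,suppress=True)
c=optics.calibration("wrist");R=np.array(c['R']);s=sense()
print("cam in tool",np.array(s['tcp_rot']).T@(-R.T@np.array(c['t'])-s['position']),"cam z in tool",np.array(s['tcp_rot']).T@R[2])
for f in(0,1):
  for p,d in[((.466,-.275,.42),0),((.466,-.275,.18),0),((.466,-.275,.18),20),((.466,-.275,.18),-20),((.43,.19,.3),-11),((.52,.175,.22),-11),((.52,.175,.3),-11),((.2,.45,.5),30)]:
    print(f,p,d,planner.solve_ik(np.array(p),rot(d,f)))
E
```

```text
cam in tool [ 0.071 -0.    -0.134] cam z in tool [-0.278 -0.     0.961]
0 (0.466, -0.275, 0.42) 0 [-0.06   0.166  0.632  1.598 -0.099  1.41  -0.99 ]
0 (0.466, -0.275, 0.18) 0 [-0.13   0.435  0.773  1.914 -0.373  0.941 -0.75 ]
0 (0.466, -0.275, 0.18) 20 [-0.119  0.431  0.758  1.913 -0.364  0.939 -0.409]
0 (0.466, -0.275, 0.18) -20 [-0.139  0.439  0.787  1.914 -0.381  0.943 -1.091]
0 (0.43, 0.19, 0.3) -11 [-0.634  0.082  0.171  1.928 -0.015  1.133 -2.22 ]
0 (0.52, 0.175, 0.22) -11 [-0.581  0.313  0.251  1.847 -0.092  0.992 -2.054]
0 (0.52, 0.175, 0.3) -11 [-0.562  0.233  0.224  1.755 -0.056  1.16  -2.085]
0 (0.2, 0.45, 0.5) 30 [-1.088  0.045 -0.125  1.527  0.006  1.57  -2.26 ]
1 (0.466, -0.275, 0.42) 0 [-0.121  0.172  0.706  1.6   -0.113  1.411  2.166]
1 (0.466, -0.275, 0.18) 0 [ 0.111  0.37   0.458  1.907 -0.204  0.91   2.238]
1 (0.466, -0.275, 0.18) 20 [ 1.164  0.483 -0.864  1.872  0.437  0.988  2.029]
1 (0.466, -0.275, 0.18) -20 [ 0.116  0.369  0.451  1.906 -0.2    0.91   1.886]
1 (0.43, 0.19, 0.3) -11 [-0.19   0.096 -0.302  1.914  0.031  1.136  0.875]
1 (0.52, 0.175, 0.22) -11 [-0.112  0.326 -0.317  1.831  0.119  1.003  0.901]
1 (0.52, 0.175, 0.3) -11 [-0.119  0.247 -0.303  1.74   0.079  1.167  0.934]
1 (0.2, 0.45, 0.5) 30 [-0.616  0.069 -0.628  1.513  0.041  1.572  0.851]
```

Run:
```python
from h import *
bot.move_ptp(np.array([.3,.45,.5]),rot(-11,1))
bot.move_ptp(np.array([.45,-.275,.36]),rot(0,1))
print(sense()['t'],sense()['position'],sense()['joint_positions'])
c,im=snap("wrist","w1")
```

```text
4.0083 [ 0.45069128 -0.27408309  0.36001229] [ 0.07476056  0.15645226  0.47869942  1.72490025 -0.07532196  1.27833678
  2.14278723]
```

View pics/w1.png

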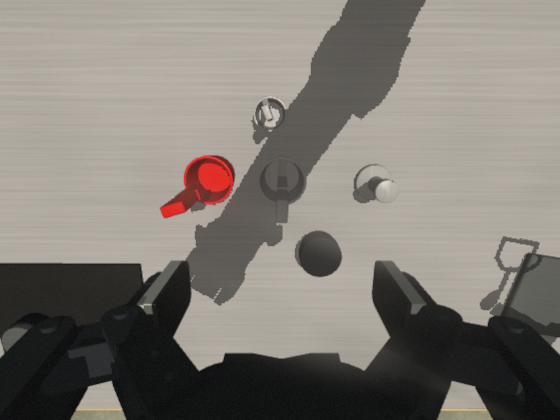

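The wrist view shows the caddy's cup at (282,180) and its tab end-on at about (282,205), nearly along world x. I'll enhance a crop for the edges.

Run:
```python
import cv2,numpy as np
a=cv2.imread("pics/w1.png")[150:240,235:335].astype(float)
cv2.imwrite("pics/w1c.png",cv2.resize(np.clip((a-20)*2.2,0,255).astype(np.uint8),(600,540),interpolation=cv2.INTER_CUBIC))
```

```text
(no output)
```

View pics/w1c.png

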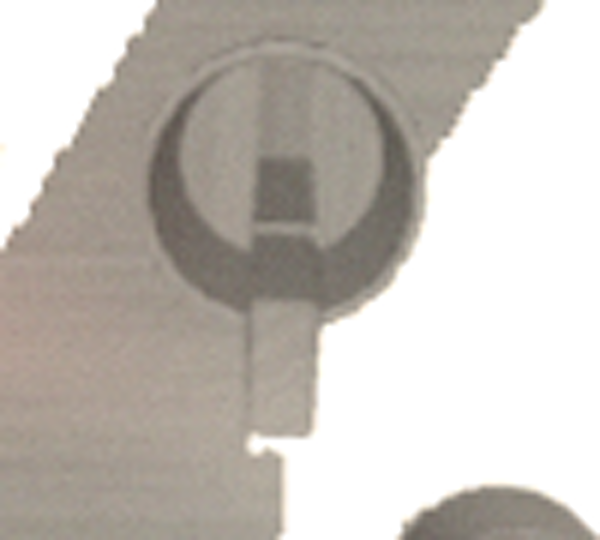

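The tab's top face has crop corners (252,300), (318,300), (312,436) and (250,436). The rim circle is centred near (285,182), and the slanted bar meets the -x wall at (285,50).

Run:
```python
from h import *
np.set_printoptions(precision=4,suppress=True)
c=np.load("pics/w1.npy",allow_pickle=True).item()
q=lambda x,y,z:plane(c,(235+x/6-.4,150+y/6-.4),z)
P=[q(*p,.207) for p in[(252,300),(318,300),(312,436),(250,436)]];print(np.array(P),np.mean(P,0))
d=(P[2]+P[3])/2-(P[0]+P[1])/2;print("yaw",np.degrees(np.arctan2(d[1],d[0])),np.linalg.norm(d))
print("rim",q(285,182,.055),q(148,182,.055),q(424,182,.055))
d=q(281,436,.207)-q(285,58,.055);print(np.degrees(np.arctan2(d[1],d[0])))
```

```text
[[ 0.4529 -0.2785  0.207 ]
 [ 0.4528 -0.2679  0.207 ]
 [ 0.4758 -0.2687  0.207 ]
 [ 0.4758 -0.2789  0.207 ]] [ 0.4643 -0.2735  0.207 ]
yaw -1.492824849201985 0.02292673394782196
rim [ 0.4623 -0.2727  0.055 ] [ 0.4623 -0.3056  0.055 ] [ 0.4622 -0.2393  0.055 ]
-1.401638298613365
```

Run:
```python
from h import *
np.set_printoptions(precision=4,suppress=True)
S=optics.calibration("scene");D=optics.calibration("side")
print("dosing",plane(S,(397,177),.07),plane(D,(193,182),.07))
R=rot(-1.5,1);g=np.array([.464,-.2735,0])
hand.grip(.6)
bot.move_ptp(g+[0,0,.25],R)
s=sense();print(s['position'],s['contact_force'])
bot.move_linear(g+[0,0,.177],rate=.06)
s=sense();print(s['position'],s['contact_force'])
hand.grip(0.0,80)
s=sense();print(s['t'],s['grip_width'],s['finger_force'],s['contact_force'],s['position'])
bot.move_linear(g+[0,0,.22],rate=.06)
bot.wait(.2);s=sense();print(s['t'],s['grip_width'],s['finger_force'],s['contact_force'],s['position'])
snap("wrist","w2")
```

```text
dosing [0.4221 0.3243 0.07  ] [0.4156 0.3083 0.07  ]
[ 0.4641 -0.2739  0.2505] [ 0.4187 -0.7105  0.5831]
[ 0.4643 -0.2737  0.1774] [-0.1986  0.1367 -0.3091]
6.8083 0.13059211719357028 78.31770658493042 [ 1.3652 -0.6018  1.7441] [ 0.4644 -0.2737  0.1774]
7.875 0.13076860790751707 77.79168963432312 [ 0.1854  0.0581 -1.3287] [ 0.4637 -0.2734  0.2195]
```

View pics/w2.png

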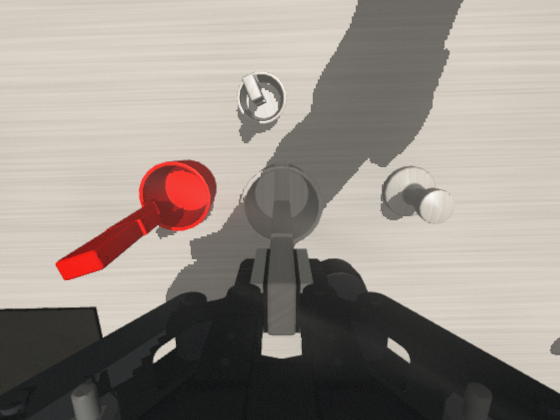

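The caddy is held and its cup is off the table. Next I'll carry it to the approach point 100 mm in front of the bar.

```bash
cat >> h.py <<'E'
BAR=np.array([.5237,.1745,0]);YAW=-11.
def stand(x,y,z,bar=BAR,yaw=YAW):
    a=np.radians(yaw);return bar+[np.cos(a)*x-np.sin(a)*y,np.sin(a)*x+np.cos(a)*y,z]
E
python3 - <<'E'
from h import *
np.set_printoptions(precision=4,suppress=True)
bot.move_linear(np.array([.45,-.2735,.42]),rate=.25)
R=rot(YAW,1)
bot.move_ptp(stand(-.10,0,.40),R)
bot.move_linear(stand(-.10,0,.2865),rate=.15)
bot.wait(.3);s=sense();print(s['t'],s['position'],s['contact_force'],s['joint_positions'])
a=snap("scene","s3")[1];b=snap("side","d3")[1]
t=lambda i,x,y:cv2.resize(i[y:y+150,x:x+100],(400,600),interpolation=cv2.INTER_CUBIC)
m=np.hstack([t(a,320,90),t(b,210,70)])[...,::-1]
cv2.imwrite("pics/m3.png",np.clip(m*1.6,0,255).astype(np.uint8))
E
```

```text
11.7917 [0.4259 0.1938 0.2871] [-0.5775  0.9114 -1.844 ] [-0.491   0.0915  0.007   1.9461 -0.0007  1.1028  0.8951]
```

View pics/m3.png

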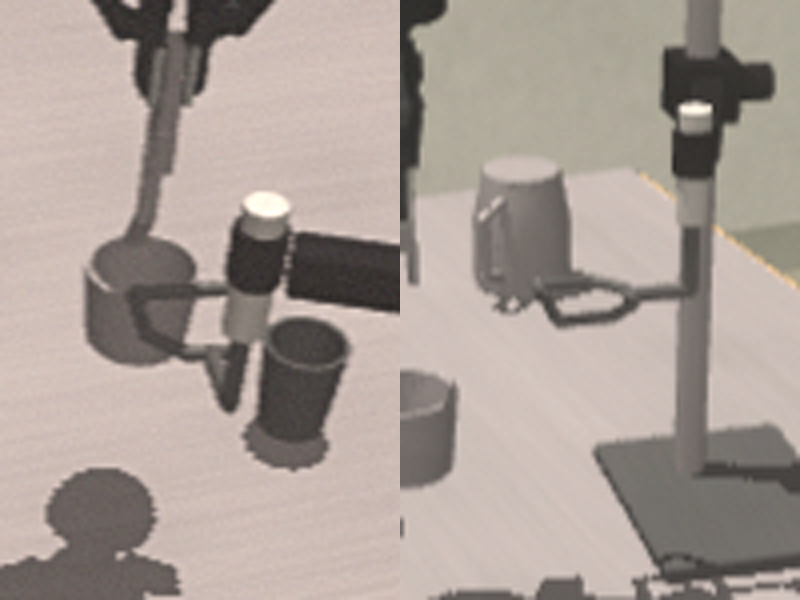

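The loop's corner is still at about (352.5,162.5) in scene and (248.8,150) in side, matching the first fix, and the caddy hangs straight. I'll advance with the bar between rim and tip, then feel for the shank contact.

Run:
```python
from h import *
np.set_printoptions(precision=3,suppress=True)
ax=stand(1,0,0)-BAR
bot.move_linear(stand(-.03,0,.2865),rate=.1)
bot.move_linear(stand(-.006,0,.2865),rate=.03);bot.wait(.2)
F=lambda:np.mean([sense()['contact_force'] for _ in range(3)],0)
f0=F();print("f0",f0,sense()['position'])
x=-.006
while x<.010:
    x+=.001;bot.move_linear(stand(x,0,.2865),rate=.02)
    f=F()-f0;print(round(x,4),f,round(f@ax,2))
    if f@ax<-1.8: break
s=sense();print(s['t'],s['position'],(s['position']-BAR)@ax)
```

```text
f0 [ 0.67  -0.072 -0.86 ] [0.518 0.176 0.287]
-0.005 [-0.944  0.179 -1.285] -0.96
-0.004 [-0.361 -0.037 -1.206] -0.35
-0.003 [-0.698  0.352  0.023] -0.75
-0.002 [ 0.065 -0.262 -0.852] 0.11
-0.001 [-0.995 -0.576 -0.41 ] -0.87
0.0 [-3.707  1.343 -0.142] -3.9
15.3917 [0.523 0.175 0.286] -0.0004996132500954942
```

Run:
```python
from h import *
np.set_printoptions(precision=3,suppress=True)
ax=stand(1,0,0)-BAR
F=lambda:np.mean([(bot.wait(.02),sense()['contact_force'])[1] for _ in range(4)],0)
print(F()@ax)
bot.move_linear(stand(-.004,0,.2865),rate=.02);bot.wait(.15);f0=F();print("f0",f0)
z=.2865
while z>.238:
    z-=.004 if z>.279 else .003 if z>.256 else .001
    bot.move_linear(stand(-.004,0,z),rate=.03)
    f=F()-f0;print(round(z,4),f,sense()['position'][2])
    if f[2]>2.5 or abs(f@ax)>4: break
print(sense()['t']);b=snap("side","d4")[1]
a=snap("scene","s4")[1]
t=lambda i,x,y:cv2.resize(i[y:y+150,x:x+100],(400,600),interpolation=cv2.INTER_CUBIC)
m=np.hstack([t(a,320,90),t(b,210,70)])[...,::-1]
cv2.imwrite("pics/m4.png",np.clip(m*1.6,0,255).astype(np.uint8))
```

```text
-1.971822687471816
f0 [-0.474  0.586 -1.549]
0.2825 [ 0.302 -0.932 -0.554] 0.2823004687018013
0.2785 [ 0.819 -0.537 -0.363] 0.27839623386040413
0.2755 [-0.015 -0.411  0.079] 0.2753871156884615
0.2725 [ 0.257 -0.655  0.162] 0.27240567792993464
0.2695 [ 0.469 -0.431  0.461] 0.2693923404250678
0.2665 [ 0.739 -0.708 -0.29 ] 0.2664178776987076
0.2635 [ 0.172 -0.389 -0.462] 0.26341037085857805
0.2605 [ 0.564 -0.192 -0.032] 0.26042539391892905
0.2575 [ 0.43  -0.286 -0.377] 0.2574044522739177
0.2545 [ 0.111 -0.59  -0.035] 0.2543839479131144
0.2535 [ 0.78  -0.606  0.015] 0.25349233486166123
0.2525 [ 0.548 -0.531  0.034] 0.2524445572264192
0.2515 [ 0.63  -1.027  0.074] 0.25148443166481077
0.2505 [ 0.665 -0.634 -0.235] 0.2504630034264806
0.2495 [ 0.293 -0.934  0.166] 0.24947119453506442
0.2485 [ 0.423 -0.638 -0.419] 0.24848901877315244
0.2475 [ 0.702 -0.583  1.042] 0.24767531323870318
0.2465 [ 0.495 -0.266  2.992] 0.2466787725492861
21.7917
```

View pics/m4.png

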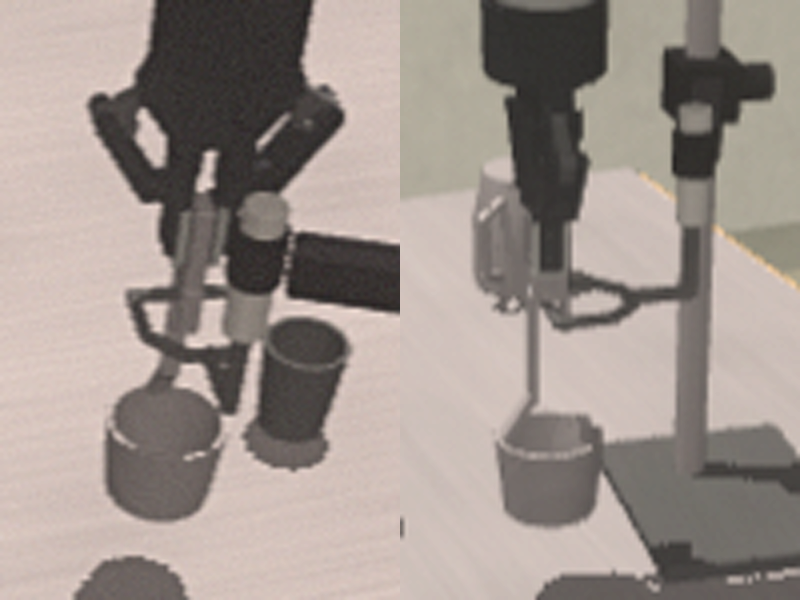

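The hook is over the front bar in both views: the shank is in front of it, the tip is in the hole and the cup hangs below. Contact came at TCP z 0.247, which puts the bar top at 0.220, matching vision. Now I'll draw it down.

Run:
```python
from h import *
np.set_printoptions(precision=3,suppress=True)
f0z=-1.65   # free-hanging reading
N=lambda n=3:np.mean([(bot.wait(.02),sense()['contact_force'])[1][2] for _ in range(n)])-f0z
z=.2465
for k in range(3):
    z-=.006;bot.move_linear(stand(-.004,0,z),rate=.02);print(round(z,4),round(N(),2),sense()['position'])
    if N()>9:break
while z>.205:
    f=N()
    if f>9:break
    z-=.001;bot.move_linear(stand(-.004,0,z),rate=.015);print(round(z,4),round(N(),2),round(sense()['position'][2],4))
print(sense()['t'],N(6),sense()['contact_force'],sense()['torque'],sense()['grip_width'])
```

```text
0.2405 0.38 [0.52  0.175 0.24 ]
0.2345 -0.18 [0.52  0.175 0.234]
0.2285 0.48 [0.52  0.175 0.228]
0.2275 1.25 0.2276
0.2265 2.96 0.2265
0.2255 2.82 0.2254
0.2245 2.35 0.2244
0.2235 4.42 0.2236
0.2225 9.95 0.2234
25.6917 9.862527465170686 [-4.684 -1.968  8.511] [-0.272  0.759  0.048] 0.13127224469406176
```

Run:
```python
from h import *
np.set_printoptions(precision=3,suppress=True)
f0z=-1.65
N=lambda n=4:np.mean([(bot.wait(.02),sense()['contact_force'])[1][2] for _ in range(n)])-f0z
z=.2225
for k in range(8):
    f=N()
    if f>14.3:break
    z-=.0004;bot.move_linear(stand(-.004,0,z),rate=.01);print(round(z,4),round(N(),2),sense()['position'])
h=[]
for k in range(16):
    bot.wait(.05);h.append(sense()['contact_force'][2]-f0z)
print(np.array(h),sense()['t'],sense()['contact_force'],sense()['position'])
```

```text
0.2221 12.76 [0.52  0.175 0.223]
0.2217 14.63 [0.52  0.175 0.223]
[14.249 13.878 14.263 15.411 14.883 14.18  14.065 14.256 14.978 15.026
 14.889 14.619 14.635 14.3   14.102 14.601] 27.425 [-5.249 -2.4   12.951] [0.52  0.175 0.223]
```

Run:
```python
from h import *
np.set_printoptions(precision=3,suppress=True)
f0=np.array([-.47,.59,-1.65])
F=lambda n=4:np.mean([(bot.wait(.02),sense()['contact_force'])[1] for _ in range(n)],0)-f0
z=.2217
for k in range(9):
    f=F();print(round(z,4),f,sense()['position'])
    if f[2]<2.8:break
    z+=.0005 ;bot.move_linear(stand(-.004,0,z),rate=.01)
hand.grip(.13,20);print(F(),sense()['grip_width'],sense()['finger_force'])
for o in(.16,.2,.3,.45):
    hand.grip(o);print(o,F(),sense()['grip_width'])
bot.wait(.3);print(sense()['t'],sense()['position'])
b=snap("side","d5")[1];a=snap("wrist","w5")[1]
t=lambda i,x,y:cv2.resize(i[y:y+150,x:x+100],(400,600),interpolation=cv2.INTER_CUBIC)
m=np.hstack([cv2.resize(a,(400,600))if 0 else cv2.resize(a[:, 140:420],(400,600)),t(b,210,70)])[...,::-1]
cv2.imwrite("pics/m5.png",np.clip(m*1.5,0,255).astype(np.uint8))
```

```text
0.2217 [-4.214 -2.353 15.216] [0.52  0.175 0.223]
0.2222 [-3.17  -1.966 11.506] [0.52  0.175 0.223]
0.2227 [-2.98  -1.897  8.96 ] [0.52  0.175 0.223]
0.2232 [-2.103 -1.772  7.7  ] [0.52  0.175 0.224]
0.2237 [-0.759 -0.753  4.248] [0.52  0.175 0.224]
0.2242 [ 0.416 -0.539  0.768] [0.52  0.175 0.224]
[ 0.427 -0.898  0.278] 0.13587795962318577 57.61301100254059
0.16 [ 0.451 -0.86   2.061] 0.1546578242217467
0.2 [ 0.519 -0.235  1.657] 0.2010945397291554
0.3 [ 0.224 -0.12   1.939] 0.29901540014577493
0.45 [ 0.726 -0.172  1.688] 0.44894363267753606
30.9083 [0.52  0.175 0.224]
```

View pics/m5.png

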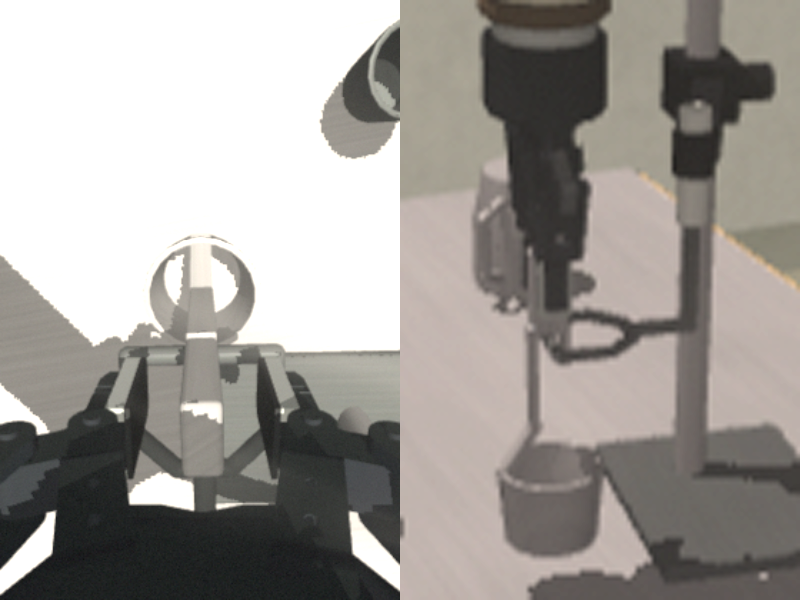

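The jaws are clear on both sides of the tab, and the caddy hangs upright on the lowered loop. I'll retract straight up and check.

Run:
```python
from h import *
p=stand(-.004,0,0)
bot.move_linear(p+[0,0,.30],rate=.05);print(sense()['contact_force'])
bot.move_linear(p+[0,0,.40],rate=.1)
bot.move_linear(stand(-.12,0,.42),rate=.15);bot.wait(.5);print(sense()['t'])
a=snap("scene","s6")[1];b=snap("side","d6")[1]
m=np.hstack([cv2.resize(i,(400,300)) for i in(a,b)]);t=lambda i,x,y:cv2.resize(i[y:y+75,x:x+100],(400,300),interpolation=cv2.INTER_CUBIC)
m=np.vstack([m,np.hstack([t(a,320,150),t(b,210,138)])])[...,::-1]
cv2.imwrite("pics/m6.png",np.clip(m*1.5,0,255).astype(np.uint8))
```

```text
[ 0.54539541 -0.7409057  -0.22137116]
35.2583
```

View pics/m6.png

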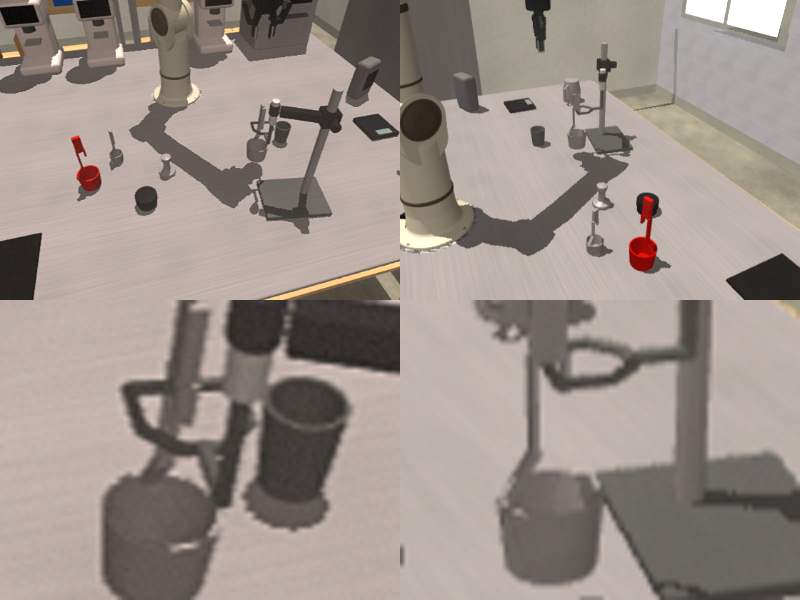

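The caddy hangs upright on the lowered loop, the tamper, leveller and dosing cup are where they were, and the arm is clear.

```bash
python3 -c "
from bench import ticket
print(ticket.hand_in())"
```

```text
the job is handed in; nothing more can be done
None
```

The caddy hangs upright on the loop at its lower stop, after a steady pull of about 14.5 N for 0.8 s; the bystanders stayed where they were and I handed the job in at about 35 s.

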